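Hang an inspected circuit board on the rail and slide it to the pointer

TASK

Lift the board hanger off the freely spinning inspection turntable, hook it over the open stretch of the rail (the end without the keeper bar), then slide it along the rail, under the keeper bar, until the middle of its hook is in line with the pointer. Leave it hanging there freely, straight and still; keep the board upright all the time and leave the other things on the bench where they are.

Things in the scene. Friction and masses are not known exactly. Their poses are not given: they have to be found in the camera images.
- hanger: Board hanger, loose, 220 g, 180 mm tall: green circuit board in an aluminium frame (80 mm along its y, 60 tall, bottom bar 12 thick in x, 14 tall), above it a bent-strip hook and a grip tab. Origin: centre of the bottom bar's underside; z up, x square to the board. At the start it stands in the turntable's cradle, origin 36 mm above the bench, hook mouth (+x) facing roughly away from the robot.
- tab (a point): Point to grip: in the flat grip tab, 164 mm above the hanger's origin. The tab is 8 mm thick in the hanger's x, 24 mm wide in y, and stands above the hook's peak from 134 to 180 mm above the origin. Keep the fingertips at least 10 mm above the hook's peak (tips above 145 mm) to clear the keeper bar.
- hook_seat (a point): Point of the hanger on the rail's axis when it hangs: 122 mm above its origin, x = y = 0, under the hook's peak. Strip 4 mm thick, 24 mm wide in y, its middle line (x, z in mm from the hanger's origin): from the frame (0, 60) to (0, 66), (-14, 80), (-14, 118), peak (0, 132), (14, 118), free tip (14, 108).
- hook_tip (a point): Lower end of the hook's free tip, at x = +14 mm, 108 mm above the hanger's origin. The hook's mouth is open to +x between this tip and the top of the frame (60 mm): bring the rail in sideways through it (rail about 85 mm above the hanger's origin), then lower the hanger about 36 mm.
- rail_stand: Rail on a plywood base (80 x 370 x 12 mm) fixed to the bench. Origin: centre of the base's underside; x roughly away from the robot. The rail, a steel bar of 10 mm diameter, runs along y above x = 0, axis 170 mm high, between 16 mm square posts at y = -170 mm (top 178 mm high) and y = +170 mm (top 194 mm high).
- rail_open (a point): Point on the rail's axis in the middle of the open stretch, at y = -75 mm of the rail stand; the open stretch runs from y = -160 to -15 mm.
- keeper_end (a point): Flared free end of the keeper bar, at x = 24, y = -12 mm of the rail stand, 186 mm high. The bar (6 mm diameter) runs from y = 10 to the post at y = 170 mm, parallel to the rail at x = +13 mm, 182 mm high, on the far side of the rail from the robot. No hook can be put on below it, but a hanging hook slides along under it with 5 mm clearance.
- pointer: The mark: flat black pointer fixed to the keeper bar, 4 mm wide, sticking out horizontally to the far side (+x), wider (22 mm) at its outer end 63 mm from the rail's axis; top 16 mm above that axis. A thin black ring on the rail is in line with it. Origin: on the rail's axis in line with the pointer; axes as the rail stand. It lies at y = +40 to +95 mm of the stand.
- turntable: Inspection turntable, base fixed to the bench; its grey disc (180 mm diameter, top at 36 mm) turns freely about the vertical through the origin (centre of the underside). On the disc, 20 mm from the axis, a black cradle with 14 mm high walls around a slot 15 mm wide and 85 mm long takes the hanger's bottom bar.
- multimeter: Bystander: black multimeter lying flat, 160 x 80 x 45 mm; origin at the centre of its underside.
- enclosure: Bystander: open blue metal enclosure with a board in it, 100 x 150 x 45 mm; origin at the centre of its underside.
- spare_boards: Bystander: stack of three green circuit boards, 90 x 120 x 42 mm; origin at the centre of its underside.
Not all that is in view belongs to the job. Of the things like the hanger, leave any that is brown, purple or yellow; of the rest the smaller one is meant.

How it is judged (in metres and radians):
On the way:
1. the hook sits over the rail on its open stretch (x of hook_seat in the frame of rail_stand between -0.008 and 0.008 m and z of hook_seat in the frame of rail_stand between 0.162 and 0.179 m and y of hook_seat in the frame of rail_stand between -0.16 and 0 m), for 0.1 s.
At the end, for the whole second after the job is handed in: The hanger hangs on the rail by its hook, the hook's middle within 10 mm of the pointer along the rail and seated on it (within 6 mm across and in height), upright within 0.15 rad, square to the rail within 0.2 rad, at rest (below 0.03 m/s) (y of hook_seat in the frame of pointer between -0.01 and 0.01 m and x of hook_seat in the frame of pointer between -0.006 and 0.006 m and z of hook_seat in the frame of pointer between -0.006 and 0.006 m and contact force between hanger and rail_stand above 0.5 N and angle between hanger's own z axis and vertical below 0.15 rad and angle between the x axis of hanger and the x axis of rail_stand, either way round below 0.2 rad and linear speed of hanger below 0.03 m/s); the robot touches nothing.
It fails at once if the board hanger is tipped more than 0.7 rad from upright (angle between hanger's own z axis and vertical above 0.7 rad).
It fails at once if a bystander is moved more than 30 mm (distance of any of multimeter, enclosure, spare_boards from where it was at the start of the episode above 0.03 m).
It also fails if it takes over 48 s, if anything falls off the work surface, if the arm or the gripper's body presses on something with over 40 N, if the wrist force passes 120 N, or if a joint passes its speed limit or range.

ROBOT

A 6-joint arm with a two-finger parallel gripper is mounted at the origin on the work surface. World frame = base frame: x ahead of the robot, y to its left, z up, the work surface at z = 0. Lengths are in mm, angles in rad, forces in N, time in s.
With the tool pointing down it reaches from about 400 to 925 mm from the base axis. Payload 12.5 kg.
Tool frame: the origin (TCP) lies midway between the tips of the shut fingers; the grasp point (between the pads) lies 19 mm behind it; z points along the fingers, y is the line along which they close (so a half turn about z gives the same grasp; the last joint's range is limited). The gripper opens to 95 mm and grips with 3 to 60 N. Pads are 20 mm wide; open, the fingers measure 119 mm over their backs; the gripper's body (75 mm by 180 mm) begins 59 mm behind the grasp point.
Start: joints at [1.089, 0.491, 1.559, -0, 1.092, -0.106], TCP at [229.372, 581.411, 185.361] pointing down, gripper open.
Joint ranges: [-3.1, 3.1], [-0.84, 2.19], [0.05, 2.79], [-1.13, 4.28], [0.06, 2.93], [-2.69, 2.69]. Speed limits (rad/s): [2.22, 2.22, 2.79, 3.14, 3.14, 3.14].

INTERFACE

Orientations are given as [roll, pitch, yaw] about the fixed x, y, z axes, in that order (R = Rz(yaw) Ry(pitch) Rx(roll)).
In Python, from cell import env gives the robot as it stands.
- The arm moves only by the shell command python3 -m inch 'ROWS'. ROWS is JSON, a list of rows, each a list of 7 numbers: the turn, a rotation vector about the tool's x, y, z in rad, then the shift along the tool's x, y, z in cm, then the closure, from -1 (fully open) to 1 (shut). A call has 1 to 20 rows; each row shifts and turns the commanded pose from where the row before left it, along the tool's axes as they then stand; what a row does not reach is not made up. A row lasts 1/8 s, in which the tool goes at most 62.5 mm and 10.7 degrees, less where a joint would pass 70% of its speed; a pose out of reach is approached as far as the arm can. A call with a gripper value outside its range is refused whole. The fingers move at their own pace and stop on an object; the grip force is fixed at half the most. Time passes only in rows, so rows that do not move let the fingers close. It gives the time, the measured TCP pose, the force, the opening and the grip force at its end, in the units of the state.
- env.state(): the state, without advancing time (a new reading comes with each control period).
- env.read_camera(name): name is "scene" or "top" or "wrist"; returns a dict with "img" (384x512x3 uint8, red, green, blue), "depth" (384x512 float32, mm along the optical axis (not along the pixel's ray), 0 where there is no reading), "fx", "fy", "cx", "cy" (pixels), "D" ([k1, k2, p1, p2, k3] as OpenCV has them; the pictures are not rectified), "position" and "orientation" of the camera in the world. Camera axes: x right, y down, z forward; pixel columns grow to the right and rows downward; lengths in mm; the calibration is good to about 2 mm. A picture is of the moment at which its call begins.
- env.job_done(): hands the job in; it is judged then, once.
Trained networks look in a picture, given as the dict that the camera call returned (one of the last four; its "shot" number tells which), for a name from the list of things; names that differ only in an ending like _2 or _b are one class to them, and where a whole thing is asked for, a point or a joint stands for the part that bears it (a point fixed in the world has none). Each returns a list of dicts, best first, with "score" (0 to 1); they miss things now and then, are a little off and sometimes report something else, mostly with a low value. They report only what shows in the picture. A call takes as long as a camera call. They do not tell look-alikes from the thing itself.
- env.find_in(picture, target): "centre" ([x, y, z] in mm, in the coordinates of the camera as it stood for that picture, good to about 4 mm: the middle of the surface that is visible of it).
- env.trace(picture, target): "mask" (384x512 bool, what is visible of it).
The state is a dict: "t": time; "joints": joint angles; "qvel": joint speeds; "tau": joint torques, N m; "eef_pos": TCP position; "tcp_rot": TCP orientation; "ft_force": force on the tool from outside, world axes, zero at the start; "moment": the same for the moment, N m; "opening": opening from 0.0 (shut) to 1.0 (fully open); "grip_force": force on a finger pad.
Only numpy, scipy, OpenCV 4.12 (cv2) and the standard library are available. Lean on these libraries where they do the work, as an engineer would, in place of code of your own. Each camera call takes 0.05 s, during which the arm holds its last target. There are 200 camera calls.

## Working session

There is one attempt and no reset: what is moved stays moved. The work goes in short steps, Python scripts to look and compute and a shell command to move; the robot and the scene stay as the last step left them, time stands still between calls to the robot, and variables do not carry over. Pictures are saved under pics/ and viewed, at most 10 in all, crops included, and the job is handed in when it is done.

```bash
ls; mkdir -p pics; cat > h.py <<'E'
import numpy as np, cv2
from scipy.spatial.transform import Rotation as R
from cell import env
def rot(o): return R.from_euler('xyz',o).as_matrix()
def camR(c):
    o=np.array(c["orientation"],float)
    return o if o.shape==(3,3) else rot(o)
def towld(c,p): return camR(c)@np.asarray(p)+np.array(c["position"])
def K(c): return np.array([[c["fx"],0,c["cx"]],[0,c["fy"],c["cy"]],[0,0,1]])
def cloud(c,mask):
    v,u=np.nonzero(mask&(c["depth"]>0)); d=c["depth"][v,u]
    n=cv2.undistortPoints(np.stack([u,v],1).astype(np.float64)[:,None],K(c),np.array(c["D"]))[:,0]
    return (np.c_[n*d[:,None],d])@camR(c).T+np.array(c["position"]),u,v
def proj(c,P):
    Pc=(np.atleast_2d(P)-np.array(c["position"]))@camR(c)
    return cv2.projectPoints(Pc,np.zeros(3),np.zeros(3),K(c),np.array(c["D"]))[0][:,0]
def save(n,im): cv2.imwrite("pics/"+n+".png",cv2.cvtColor(im,cv2.COLOR_RGB2BGR))
E
python3 - <<'E'
from h import *
s=env.state();print(s["t"],s["eef_pos"],s["tcp_rot"])
ims=[]
for n in ["scene","top"]:
    c=env.read_camera(n);ims.append(c["img"]);print(n,c["position"],c["orientation"],c["fx"])
    for t in ["hanger","tab","hook_seat","rail_stand","rail_open","keeper_end","pointer","turntable","multimeter","enclosure","spare_boards"]:
        for r in env.find_in(c,t)[:3]:
            w=towld(c,r["centre"]);print(t,round(r["score"],2),w.round(),proj(c,w).round()[0])
save("a",cv2.resize(np.vstack(ims),(450,600) if 0 else (400,600)))
save("scene",ims[0]);save("top",ims[1])
E
```

```text
pics
0.0 [229.21128539 581.15854832 184.76300117] [-3.14049481e+00 -1.36807872e-04  2.76579333e+00]
scene [1113.84769003 -767.47372027  872.34521489] [-2.20748208  0.01548979  0.57333352] 470.1957574599138
hanger 0.83 [727. 448.  80.] [365. 155.]
hanger 0.82 [480. 428.  62.] [291. 141.]
hanger 0.8 [372. 374.  56.] [255. 141.]
tab 0.96 [727. 447.  81.] [365. 155.]
tab 0.95 [376. 371.  56.] [256. 142.]
tab 0.73 [590. 225. 118.] [291. 166.]
hook_seat 0.91 [479. 430.  57.] [291. 142.]
hook_seat 0.84 [379. 368.  54.] [256. 143.]
hook_seat 0.75 [730. 447.  78.] [366. 156.]
rail_stand 0.91 [ 571. -254.   11.] [182. 300.]
rail_open 0.8 [ 566. -255.   13.] [180. 299.]
rail_open 0.24 [592. 222. 117.] [291. 167.]
keeper_end 0.72 [ 753. -280.   33.] [240. 338.]
pointer 0.62 [ 605. -128.  185.] [222. 218.]
turntable 0.9 [583. 211.  40.] [286. 190.]
multimeter 0.87 [780.   0.  36.] [313. 260.]
enclosure 0.59 [ 752. -280.   32.] [240. 338.]
spare_boards 0.85 [762. 220.  29.] [343. 211.]
top [ 318.60773993   70.07007209 1483.35911226] [-2.95978163  0.00375147 -1.5656393 ] 439.19677095871646
hanger 0.89 [323. 227. 170.] [201. 261.]
hanger 0.77 [586. 231.  95.] [204. 179.]
hanger 0.66 [718. 453.  92.] [139. 140.]
tab 0.72 [724. 458.  98.] [137. 137.]
tab 0.69 [ 560. -214.   16.] [337. 191.]
tab 0.68 [585. 233. 100.] [203. 179.]
hook_seat 0.82 [322. 227. 175.] [200. 261.]
hook_seat 0.71 [376. 375.  58.] [160. 244.]
hook_seat 0.63 [584. 232.  94.] [204. 179.]
rail_stand 0.93 [ 559. -215.   14.] [337. 191.]
rail_open 0.95 [ 559. -208.   13.] [335. 192.]
keeper_end 0.89 [ 557. -213.   12.] [337. 192.]
keeper_end 0.72 [750. 238.  31.] [205. 136.]
turntable 0.92 [559. 223.  37.] [208. 190.]
multimeter 0.86 [764.  16.  36.] [270. 131.]
enclosure 0.61 [ 747. -271.   33.] [353. 137.]
spare_boards 0.63 [751. 234.  32.] [207. 135.]
```

```bash
python3 - <<'E'
import cv2,numpy as np
a=cv2.imread("pics/scene.png");b=cv2.imread("pics/top.png")
x=cv2.resize(a[100:400,140:480],None,fx=1.17,fy=1.17*1)
y=cv2.resize(b[100:300,100:400],(x.shape[1],int(200*x.shape[1]/300)))
m=np.hstack([x,cv2.copyMakeBorder(y,0,x.shape[0]-y.shape[0],0,0,0)])
print(m.shape);cv2.imwrite("pics/m.png",m)
E
```

```text
(332, 796, 3)
```

View pics/m.png

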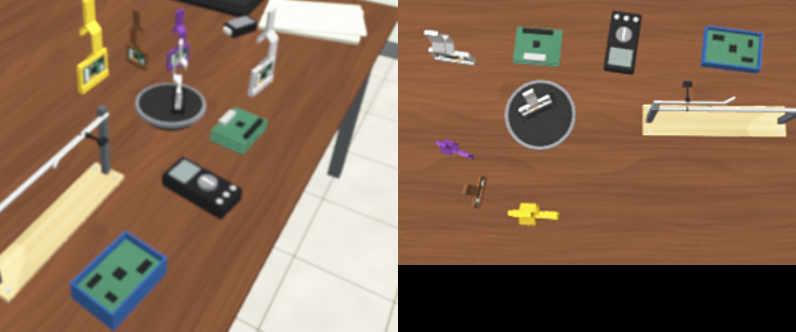

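The candidates, by mosaic pixel in the right-hand top view, are:
- yellow hanger (532,213)
- brown hanger (480,190)
- purple hanger (455,148)
- large aluminium hanger (450,48)
- aluminium hanger on the turntable (535,102)

I choose the turntable one, because it is the smaller of the two aluminium hangers and stands on the turntable. Next I'll measure it and the rail stand.

```bash
python3 - <<'E'
from h import *
for n in ["top","scene"]:
    c=env.read_camera(n)
    P,u,v=cloud(c,np.ones((384,512),bool))
    rgb=c["img"][v,u].astype(int)
    reg=(P[:,0]>450)&(P[:,0]<680)&(P[:,1]<60)&(P[:,1]>-480)
    b=P[reg&(abs(P[:,2]-12)<7)&(rgb[:,0]>170)&(rgb[:,2]>100)]
    r=cv2.minAreaRect(b[:,:2].astype(np.float32));print(n,"base",len(b),r, b[:,2].mean())
    k=P[reg&(P[:,2]>150)&(P[:,2]<210)]
    print("rail pts",len(k))
    if len(k)>10:
        vx=cv2.fitLine(k[:,:2].astype(np.float32),cv2.DIST_HUBER,0,.01,.01).ravel();print(vx,k.min(0).round(),k.max(0).round())
    dark=reg&(P[:,2]>165)&(P[:,2]<205)&(rgb.max(1)<70)
    print("dark",P[dark].round()[:40].tolist())
    h=(np.hypot(P[:,0]-560,P[:,1]-223)<110)&(P[:,2]>55)
    print("hanger",P[h].min(0),P[h].max(0),h.sum())
    t=h&(P[:,2]>165)
    print("tab",t.sum(),P[t].mean(0) if t.any() else 0)
    tt=(np.hypot(P[:,0]-560,P[:,1]-223)<140)&(abs(P[:,2]-36)<6)
    print("disc",cv2.minEnclosingCircle(P[tt][:,:2].astype(np.float32)))
    save("c_"+n,cv2.resize(c["img"][140:230,100:300] if n=="top" else c["img"][90:240,150:350],None,fx=4,fy=4,interpolation=cv2.INTER_CUBIC)[:600,:800])
E
```

```text
top base 1963 ((572.1945190429688, -220.2849884033203), (99.02690124511719, 376.9737854003906), 0.07359559834003448) 11.621411744657152
rail pts 623
[ 2.8484739e-02  9.9959421e-01  5.6396210e+02 -2.2375725e+02] [ 553. -398.  150.] [626. -39. 198.]
dark [[622.0, -116.0, 184.0], [622.0, -119.0, 184.0], [623.0, -122.0, 181.0], [622.0, -125.0, 185.0], [623.0, -128.0, 181.0], [621.0, -130.0, 187.0], [618.0, -115.0, 185.0], [618.0, -118.0, 187.0], [619.0, -122.0, 183.0], [618.0, -124.0, 188.0], [618.0, -127.0, 187.0], [617.0, -130.0, 192.0], [618.0, -133.0, 187.0], [616.0, -115.0, 184.0], [616.0, -119.0, 184.0], [615.0, -121.0, 186.0], [617.0, -125.0, 179.0], [615.0, -127.0, 186.0], [615.0, -130.0, 187.0], [617.0, -134.0, 180.0], [613.0, -122.0, 182.0], [613.0, -125.0, 183.0], [612.0, -127.0, 188.0], [613.0, -131.0, 181.0], [609.0, -124.0, 186.0], [607.0, -125.0, 183.0], [602.0, -124.0, 189.0], [600.0, -124.0, 187.0], [596.0, -123.0, 189.0], [594.0, -124.0, 184.0], [590.0, -124.0, 187.0], [588.0, -124.0, 184.0], [585.0, -121.0, 183.0], [584.0, -123.0, 188.0], [584.0, -127.0, 187.0], [581.0
[... 1031 characters left out ...]
127.0, 180.0], [599.0, -126.0, 181.0], [601.0, -126.0, 181.0], [604.0, -126.0, 183.0], [609.0, -128.0, 186.0], [609.0, -125.0, 184.0], [611.0, -124.0, 185.0], [614.0, -124.0, 185.0], [615.0, -121.0, 184.0], [618.0, -122.0, 187.0], [619.0, -119.0, 184.0], [622.0, -120.0, 187.0], [623.0, -117.0, 184.0], [605.0, -127.0, 181.0], [608.0, -128.0, 183.0], [610.0, -127.0, 183.0], [613.0, -126.0, 184.0], [615.0, -126.0, 185.0], [617.0, -125.0, 185.0], [619.0, -124.0, 185.0], [620.0, -121.0, 184.0]]
hanger [568.8308141  192.72845069  55.19229323] [611.60207419 270.42737485 217.70377234] 231
tab 70 [593.77853985 228.74590082 191.5243262 ]
disc ((572.4238891601562, 224.4897918701172), 93.04306030273438)
```

View pics/c_scene.png

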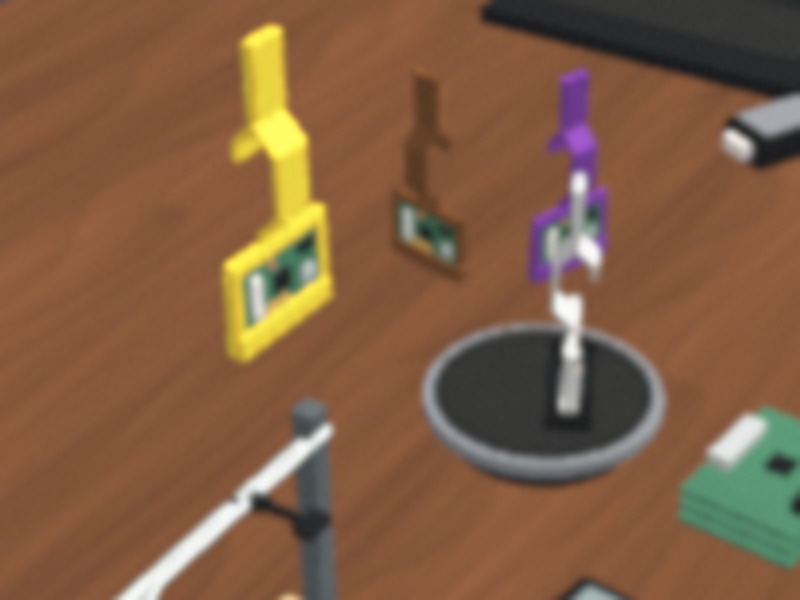

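The crop confirms it: the bare aluminium hanger stands in the turntable cradle at about (570,290), with its free tip to the right, away from the robot. I'll go above it.

```bash
python3 -m inch '[[0,0,0.16,0,0,-4,-1],[0,0,0.16,0,0,-4,-1],[0,0,0.16,0,0,-4,-1],[0,0,0.16,0,0,-4,-1],[0,0,0,-4.88,1.22,0,-1],[0,0,0,-4.88,1.22,0,-1],[0,0,0,-4.88,1.22,0,-1],[0,0,0,-4.88,1.22,0,-1],[0,0,0,-4.88,1.22,0,-1],[0,0,0,-4.88,1.22,0,-1],[0,0,0,-4.88,1.22,0,-1],[0,0,0,-4.88,1.22,0,-1],[0,0,0,-4.88,1.22,0,-1],[0,0,0,-4.88,1.22,0,-1],[0,0,0,0,0,0,-1]]'
python3 - <<'E'
from h import *
s=env.state();print(s["eef_pos"],s["tcp_rot"])
T=s["eef_pos"];Rt=rot(s["tcp_rot"])
c=env.read_camera("wrist");print("cam in tool",Rt.T@(np.array(c["position"])-T),(Rt.T@camR(c)).round(2).tolist())
P,u,v=cloud(c,np.ones((384,512),bool))
h=(np.hypot(P[:,0]-573,P[:,1]-227)<85)&(P[:,2]>60)&(P[:,2]<225)
Q=P[h]
for a,b in [(60,100),(150,180),(180,200),(200,225)]:
    q=Q[(Q[:,2]>a)&(Q[:,2]<b)]
    if len(q)>10: print(a,b,len(q),q.mean(0).round(1),cv2.minAreaRect(q[:,:2].astype(np.float32)),q[:,2].max())
im=c["img"].copy();save("w1",im)
E
```

```text
t: 3.18
eef_pos: [592.1, 228.4, 344.4]
tcp_rot: [-3.141, 0.0, 2.122]
ft_force: [0.6, 0.6, -0.3]
opening: 1.001
grip_force: 0.0
[592.05898399 228.42369708 344.44349615] [-3.14065750e+00  1.71804463e-05  2.12217273e+00]
cam in tool [  76.38661615   -0.80253792 -199.79366121] [[-0.0, -0.96, -0.27], [1.0, -0.0, 0.0], [-0.0, -0.27, 0.96]]
60 100 153 [583.2 254.3  93.9] ((591.8685913085938, 237.43972778320312), (8.474322319030762, 79.002197265625), 26.61870765686035) 98.3949813056775
150 180 369 [591.2 237.6 161.3] ((592.2747192382812, 236.80787658691406), (32.101383209228516, 24.5346622467041), 26.88181495666504) 179.8448250548392
180 200 21 [586.8 244.6 190.1] ((586.5870971679688, 241.3216094970703), (15.240612030029297, 5.7729363441467285), 89.19412231445312) 199.38662083348532
200 225 187 [591.4 238.1 215.1] ((592.1649169921875, 236.91061401367188), (8.016886711120605, 24.163043975830078), 26.694238662719727) 218.74433996415968
```

View pics/w1.png

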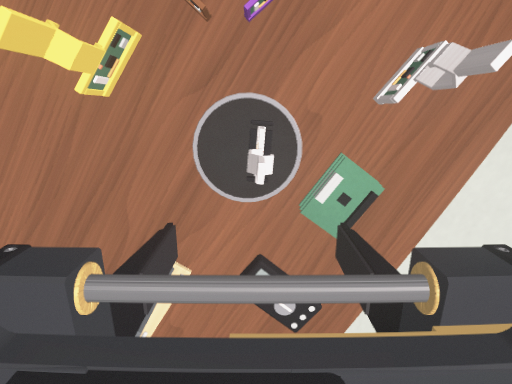

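The wrist view shows the hanger on the disc around pixel (260,160). The cloud puts the tab at (592.2, 236.9), 24×8 mm, at 26.7° yaw, and its top at about 216 mm, which all match the description. Now I'll descend and grip.

```bash
python3 -m inch '[[0,0,0.085,0.75,0.38,0,-1],[0,0,0,0,0,4,-1],[0,0,0,0,0,4,-1],[0,0,0,0,0,4,-1],[0,0,0,0,0,2.5,-1],[0,0,0,0,0,1.4,-1],[0,0,0,0,0,0,-1],[0,0,0,0,0,0,1],[0,0,0,0,0,0,1],[0,0,0,0,0,0,1],[0,0,0,0,0,0,1],[0,0,0,0,0,0,1],[0,0,0,0,0,0,1]]'
```

```text
t: 4.85
eef_pos: [589.5, 239.3, 186.3]
tcp_rot: [3.142, -0.0, 2.041]
ft_force: [0.2, 0.3, 0.3]
opening: 0.426
grip_force: 0.0
```

```bash
python3 -m inch '[[0,0,0,-0.3,0.12,0,1],[0,0,0,0,0,0,1],[0,0,0,0,0,0,1],[0,0,0,0,0,0,1],[0,0,0,0,0,0,1],[0,0,0,0,0,0,1],[0,0,0,0,0,0,1],[0,0,0,0,0,0,1]]'
```

```text
t: 5.85
eef_pos: [592.2, 237.3, 187.0]
tcp_rot: [3.14, 0.0, 2.041]
ft_force: [-0.3, 1.1, 4.8]
opening: 0.007
grip_force: 2.8
```

The opening of 0.007 doesn't fit an 8 mm tab (about 0.084), so I'll look.

```bash
python3 - <<'E'
from h import *
s=env.state();print(s["eef_pos"],s["opening"],s["grip_force"],s["ft_force"])
c=env.read_camera("wrist");w=c["img"]
c2=env.read_camera("scene");P,u,v=cloud(c2,np.ones((384,512),bool))
h=(np.hypot(P[:,0]-573,P[:,1]-227)<85)&(P[:,2]>55)&(P[:,2]<130)
print(h.sum(),P[h].mean(0),P[h].min(0),P[h].max(0))
a=cv2.resize(c2["img"][100:225,230:350],(400,417))
b=cv2.resize(w,(400,300))
save("g1",np.hstack([a,cv2.copyMakeBorder(b,0,117,0,0,0)]))
E
```

```text
[592.20898757 237.29256427 187.0065159 ] 0.0070058767131938645 2.797516956925392 [-0.25928038  1.0952567   4.77960472]
104 [594.83936043 221.59416885  95.16425952] [570.33741848 195.21029216  55.88875447] [613.16510538 268.4678365  129.88102192]
```

View pics/g1.png

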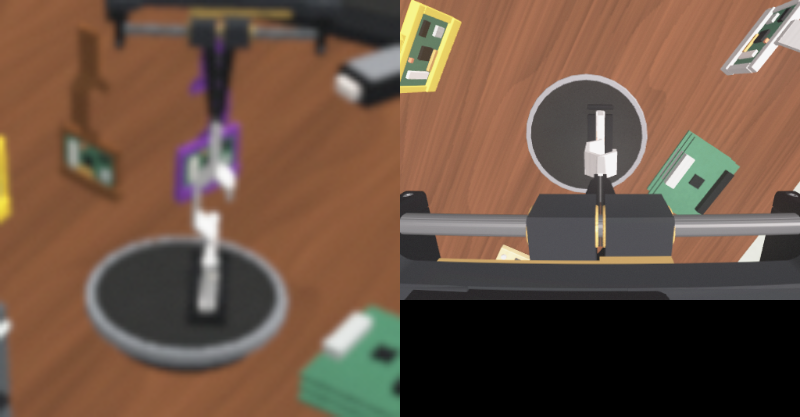

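```bash
python3 -m inch '[[0,0,0,0,0,0,1],[0,0,0,0,0,0,1],[0,0,0,0,0,0,1],[0,0,0,0,0,0,1]]'; python3 -m inch '[[0,0,0,0,0,-0.4,1],[0,0,0,0,0,-0.4,1],[0,0,0,0,0,0,1]]'
```

```text
t: 6.45
eef_pos: [592.2, 237.3, 187.0]
tcp_rot: [3.14, 0.0, 2.041]
ft_force: [-0.2, 0.0, 5.1]
opening: 0.006
grip_force: 2.8
t: 6.82
eef_pos: [592.0, 237.2, 194.6]
tcp_rot: [3.141, 0.0, 2.041]
ft_force: [-0.1, -0.5, 0.0]
opening: 0.003
grip_force: 0.0
```

```bash
python3 - <<'E'
from h import *
for n in ["wrist","scene","top"]:
    c=env.read_camera(n)
    P,u,v=cloud(c,np.ones((384,512),bool)); rgb=c["img"][v,u].astype(int)
    h=(np.hypot(P[:,0]-573,P[:,1]-227)<85)&(P[:,2]>60)&(P[:,2]<240)&(rgb.min(1)>90)
    for a,b in [(60,110),(110,140),(140,170),(170,195),(195,225)]:
        q=P[h&(P[:,2]>a)&(P[:,2]<b)]
        if len(q)>5: print(n,a,b,len(q),q.mean(0).round(1),cv2.minAreaRect(q[:,:2].astype(np.float32)),q[:,2].max())
    if n=="wrist": im=c["img"][130:300,180:330]
    if n=="scene": im2=c["img"][110:210,240:340]
save("g2",np.hstack([cv2.resize(im2,(400,400),interpolation=2),cv2.resize(im,(353,400),interpolation=2)]))
E
```

```text
wrist 60 110 442 [583.6 253.3  97.8] ((583.1575927734375, 250.86544799804688), (12.299224853515625, 47.098236083984375), 24.34225845336914) 109.97967386634275
wrist 110 140 145 [580.  238.9 117.3] ((581.463134765625, 237.1643829345703), (10.59595775604248, 15.926678657531738), 37.54629135131836) 139.4232666530354
wrist 140 170 914 [591.1 238.2 160.5] ((592.0176391601562, 236.81263732910156), (32.07047653198242, 24.755001068115234), 26.364992141723633) 169.961228804597
wrist 170 195 113 [586.8 247.2 183.4] ((586.8394165039062, 246.95315551757812), (8.002642631530762, 1.706162691116333), 28.452688217163086) 194.79130380482601
wrist 195 225 214 [587.  246.7 210.2] ((587.7145385742188, 245.72216796875), (7.962394714355469, 4.7141499519348145), 28.54215431213379) 224.98708964305513
scene 60 110 81 [597.3 220.9  90.7] ((590.1761474609375, 231.7045440673828), (11.567928314208984, 80.60488891601562), 25.936243057250977) 108.90470160597465
scene 110 140 22 [583.  226.8 117.6] ((582.0479736328125, 229.776611328125), (9.323625564575195, 25.514060974121094), 29.092578887939453) 137.78992451633178
scene 140 170 69 [591.7 231.6 159.1] ((590.9589233398438, 234.88619995117188), (31.25480079650879, 29.34308433532715), 29.08753204345703) 169.0184597380246
scene 170 195 19 [595.  226.5 181.4] ((595.6249389648438, 230.4874725341797), (15.734410285949707, 8.483404159545898), 80.58190155029297) 191.9590229122124
scene 195 225 31 [594.8 226.7 208.2] ((593.4834594726562, 228.49853515625), (6.328658103942871, 17.648588180541992), 31.736984252929688) 223.75496003046726
```

View pics/g2.png

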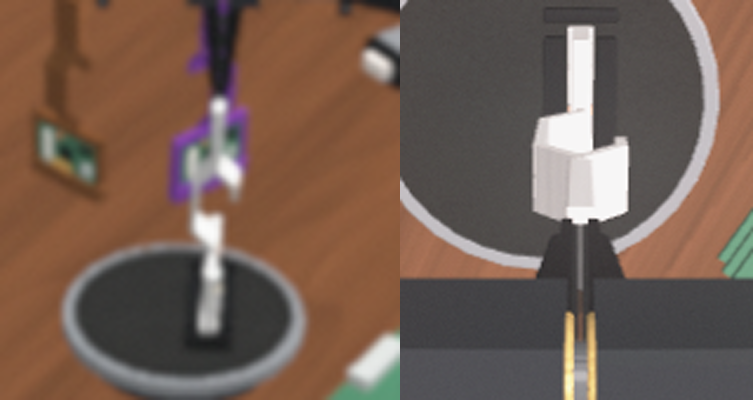

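The wrist view shows the tab's grey edge between the dark fingers at (581,250), yet the sensor reads shut and the hanger wasn't lifted. I'll check the finger geometry in the tool frame.

```bash
python3 - <<'E'
from h import *
s=env.state();T=np.array(s["eef_pos"]);Rt=rot(s["tcp_rot"]);print(s["opening"],s["grip_force"])
for n in ["wrist","scene"]:
    c=env.read_camera(n)
    P,u,v=cloud(c,np.ones((384,512),bool)); rgb=c["img"][v,u].astype(int)
    L=(P-T)@Rt
    m=(abs(L[:,0])<30)&(abs(L[:,1])<40)&(L[:,2]>-70)&(L[:,2]<28)
    for lo in range(-70,28,7):
        k=m&(L[:,2]>=lo)&(L[:,2]<lo+7)
        if k.sum():
            d=k&(rgb.max(1)<80); g=k&(rgb.max(1)>=80)
            f=lambda q:"-" if not q.any() else f"{q.sum()} x[{L[q,0].min():.0f},{L[q,0].max():.0f}] y[{L[q,1].min():.0f},{L[q,1].max():.0f}]"
            print(n,lo,"dark",f(d),"| light",f(g))
    if n=="wrist": im=c["img"][200:310,200:320]
    else: im2=c["img"][95:175,250:330]
save("g3",np.hstack([cv2.resize(im2,(400,400),interpolation=2),cv2.resize(im,(400,400),interpolation=2)]))
E
```

```text
0.0018835598816999504 0.0
wrist -70 dark 96 x[9,12] y[-9,8] | light 14 x[9,10] y[-1,-0]
wrist -63 dark 198 x[9,12] y[-9,8] | light 26 x[9,11] y[-1,9]
wrist -56 dark 146 x[9,12] y[-9,7] | light 25 x[9,11] y[-1,8]
wrist -49 dark 118 x[9,12] y[-8,6] | light 22 x[9,11] y[-1,7]
wrist -42 dark 79 x[9,12] y[-7,6] | light 13 x[9,10] y[-1,-0]
wrist -35 dark 36 x[10,12] y[-5,4] | light 18 x[9,12] y[-2,4]
wrist -28 dark - | light 72 x[7,12] y[-3,4]
wrist -21 dark - | light 56 x[8,12] y[-3,4]
wrist -14 dark - | light 43 x[11,12] y[-3,4]
wrist -7 dark - | light 38 x[11,12] y[-3,4]
wrist 0 dark - | light 38 x[10,12] y[-3,4]
wrist 7 dark - | light 33 x[10,12] y[-3,4]
wrist 14 dark - | light 30 x[10,12] y[-4,4]
wrist 21 dark - | light 73 x[-10,12] y[-5,7]
scene -70 dark 15 x[-16,-7] y[-10,7] | light 2 x[-12,-11] y[-12,-12]
scene -63 dark 16 x[-17,-7] y[-9,7] | light 2 x[-11,-8] y[-12,7]
scene -56 dark 15 x[-18,-8] y[-9,5] | light -
scene -49 dark 9 x[-16,-9] y[-9,5] | light 1 x[-15,-15] y[-9,-9]
scene -42 dark 10 x[-13,-9] y[-6,2] | light 3 x[-15,-8] y[-8,5]
scene -35 dark 2 x[-12,-10] y[-3,-0] | light 2 x[-13,-13] y[-5,-0]
scene -28 dark - | light 4 x[-12,-5] y[-5,0]
scene -21 dark - | light 12 x[-16,6] y[-5,1]
scene -14 dark - | light 6 x[-16,-12] y[-5,1]
scene -7 dark - | light 6 x[-15,-9] y[-7,1]
scene 0 dark - | light 6 x[-13,-1] y[-7,1]
scene 7 dark - | light 6 x[-14,8] y[-7,1]
scene 14 dark - | light 8 x[-16,-7] y[-7,-1]
scene 21 dark - | light 9 x[-16,5] y[-9,2]
```

View pics/g3.png

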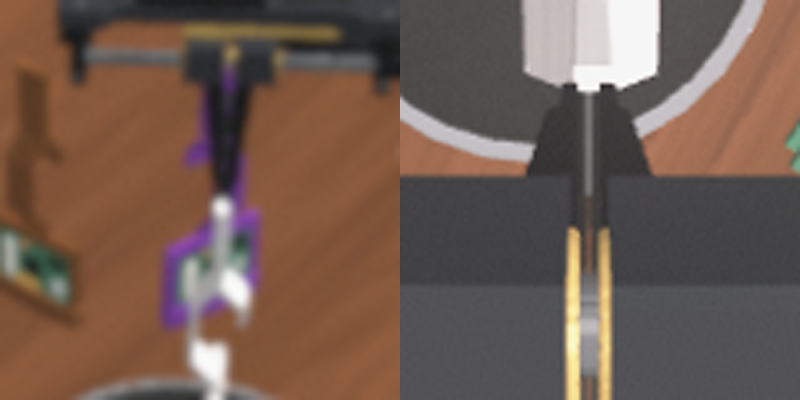

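The fingers end at tool z ≈ -30. The real tips are therefore about 29 mm above the reported TCP, which matches the shut fingers resting on the tab top (216 mm) at a reported 187. I'll allow for that: open, then go down to a reported z of about 155.

```bash
python3 -m inch '[[0,0,0,0,0,-1,-1],[0,0,0,0,0,0,-1],[0,0,0,0,0,0,-1],[0,0,0,0,0,0,-1],[0,0,0,0,0,0,-1],[0,0,0,0,0,0,-1],[0,0,0,0,0,2,-0.4],[0,0,0,0,0,2,-0.4],[0,0,0,0,0,0.9,-0.4],[0,0,0,0,0,0,0.2],[0,0,0,0,0,0,1],[0,0,0,0,0,0,1],[0,0,0,0,0,0,1],[0,0,0,0,0,0,1],[0,0,0,0,0,0,1],[0,0,0,0,0,0,1],[0,0,0,0,0,0,1],[0,0,0,0,0,0,1],[0,0,0,0,0,0,1]]'
```

```text
t: 9.45
eef_pos: [591.9, 237.2, 155.4]
tcp_rot: [3.141, -0.0, 2.041]
ft_force: [-0.5, -0.4, -0.3]
opening: 0.078
grip_force: 30.0
```

```bash
python3 -m inch '[[0,0,0,0,0,-1.5,1],[0,0,0,0,0,-2.5,1],[0,0,0,0,0,-2.5,1],[0,0,0,0,0,-2,1],[0,0,0,0,0,0,1]]'
python3 - <<'E'
from h import *
s=env.state();T=np.array(s["eef_pos"]);Rt=rot(s["tcp_rot"]);print(T,s["opening"],s["grip_force"])
for n in ["wrist","scene"]:
    c=env.read_camera(n)
    P,u,v=cloud(c,np.ones((384,512),bool)); rgb=c["img"][v,u].astype(int)
    if n=="wrist":
        L=(P-T)@Rt
        h=(abs(L[:,0])<60)&(abs(L[:,1])<60)&(L[:,2]>-20)&(L[:,2]<150)&(rgb.min(1)>90)
        for a in range(-20,150,20):
            k=h&(L[:,2]>a)&(L[:,2]<a+20)
            if k.sum()>8: print(a,k.sum(),L[k].min(0).round(),L[k].max(0).round(),cv2.minAreaRect(L[k][:,:2].astype(np.float32)))
for n in ["scene","top"]:
    c=env.read_camera(n)
    P,u,v=cloud(c,np.ones((384,512),bool)); rgb=c["img"][v,u].astype(int)
    # rail: light pts, x<575, per y bins
    m=(P[:,0]>550)&(P[:,0]<574)&(P[:,1]>-380)&(P[:,1]<-60)&(P[:,2]>155)&(P[:,2]<180)&(rgb.min(1)>110)
    q=P[m];f=np.polyfit(q[:,1]+220,q[:,0],1);print(n,"rail",m.sum(),f,q[:,2].max(),np.percentile(q[:,2],[10,50,90]))
    d=(P[:,0]>582)&(P[:,0]<635)&(abs(P[:,1]+125)<30)&(P[:,2]>170)&(P[:,2]<200)&(rgb.max(1)<90)
    q=P[d];print("pointer",cv2.fitLine(q[:,:2].astype(np.float32),2,0,.01,.01).ravel(),q[q[:,0]<605].mean(0),q[q[:,0]>612].mean(0))
    for nm,y0,y1 in (("postL",-70,-30),("postR",-410,-370)):
        k=(abs(P[:,0]-563)<20)&(P[:,1]>y0)&(P[:,1]<y1)&(P[:,2]>100)&(rgb.max(1)<120);q=P[k]
        if len(q): print(nm,len(q),q.min(0).round(),q.max(0).round())
    b=P[(P[:,0]>500)&(P[:,0]<625)&(P[:,1]<-25)&(P[:,1]>-415)&(abs(P[:,2]-12)<4)&(rgb[:,0]>170)&(rgb[:,2]>100)]
    print("base",np.percentile(b,[1,99],axis=0).round().tolist())
E
```

```text
t: 10.07
eef_pos: [592.4, 237.4, 242.3]
tcp_rot: [3.138, 0.001, 2.041]
ft_force: [-0.1, -0.7, -3.0]
opening: 0.088
grip_force: 30.0
[592.39452959 237.35846599 242.34161977] 0.0879951227715447 29.998209178447723
-20 741 [-11. -16. -20.] [12. 16. -0.] ((0.626530647277832, -0.30035400390625), (22.64760971069336, 32.16189193725586), 0.5285109281539917)
0 114 [ -6. -16.   0.] [12. 16. 19.] ((3.251129150390625, -0.35485267639160156), (32.33256149291992, 17.398540496826172), 89.05086517333984)
20 93 [ -2. -16.  20.] [12. -9. 40.] ((5.606605529785156, -10.832399368286133), (6.18366813659668, 14.628771781921387), 69.59581756591797)
40 680 [-11. -16.  40.] [39.  4. 60.] ((14.033729553222656, -6.034933090209961), (19.4950008392334, 50.17599105834961), 89.78678894042969)
60 84 [-11.  -4.  60.] [40.  4. 75.] ((14.05618667602539, -0.13174867630004883), (50.99083709716797, 7.931396961212158), 0.055751580744981766)
80 24 [39. -3. 81.] [40.  3. 96.] ((39.48824691772461, -0.04883980751037598), (6.625308990478516, 0.38047921657562256), 89.50877380371094)
100 132 [-25.  -6. 102.] [ 40.   6. 114.] ((7.13
[... 216 characters left out ...]
 9.9998516e-01  5.4500904e-03  6.1056573e+02 -1.2731794e+02] [ 592.20153563 -127.55457355  183.30951344] [ 620.57115065 -127.22667567  183.84964306]
postL 168 [556. -62. 102.] [573. -40. 197.]
postR 307 [ 551. -400.  100.] [ 571. -382.  180.]
base [[524.0, -404.0, 8.0], [603.0, -44.0, 15.0]]
top rail 338 [7.87258691e-03 5.62035931e+02] 179.9989359155827 [169.15607319 173.24485199 176.74296112]
pointer [ 9.99027610e-01 -4.40890044e-02  6.11963440e+02 -1.24463486e+02] [ 591.47320744 -123.74926866  184.23360887] [ 618.47099667 -124.71655481  184.04529742]
postL 34 [555. -53. 100.] [568. -39. 192.]
postR 47 [ 552. -397.  101.] [ 570. -379.  182.]
base [[523.0, -396.0, 8.0], [602.0, -36.0, 16.0]]
```

The hanger is held straight: it is centred in the tool frame within 1 mm and lifted 87 mm. Its origin is at reported TCP z − 119. The rail is at x≈563 with yaw≈0, and the pointer is at y≈-126. I'll go round the post to in front of the open stretch.

```bash
python3 -m inch '[[0,0,0.157,0,0,0,1],[0,0,0.157,0,0,0,1],[0,0,0.157,0,0,0,1],[0,0,0,0,-3.5,0,1],[0,0,0,0,-5,0,1],[0,0,0,0,-3.5,0,1],[0,0,0,-3,0,0,1],[0,0,0,-5,0,0,1],[0,0,0,-5,0,0,1],[0,0,0,-5,0,0,1],[0,0,0,-5,0,0,1],[0,0,0,-5,0,0,1],[0,0,0,-5,0,0,1],[0,0,0,-5,0,0,1],[0,0,0,-5,0,0,1],[0,0,0,-5,0,0,1],[0,0,0,-3,0,0,1],[0,0,0,-1.7,0,0,1],[0,0,0,0,0,0,1]]'
cat > m.py <<'E'
from h import *
s=env.state();T=np.array(s["eef_pos"]);Rt=rot(s["tcp_rot"]);print("tcp",T.round(1),s["tcp_rot"],s["opening"],s["ft_force"].round(1) if hasattr(s["ft_force"],"round") else s["ft_force"])
for n in ["wrist","scene","top"]:
    c=env.read_camera(n);P,u,v=cloud(c,np.ones((384,512),bool)); rgb=c["img"][v,u].astype(int)
    L=(P-T)@Rt
    h=(abs(L[:,0])<60)&(abs(L[:,1])<35)&(L[:,2]>-20)&(L[:,2]<118)&(rgb.min(1)>90)
    for a,b in ((-20,0),(40,60),(60,75),(102,118)):
        k=h&(L[:,2]>a)&(L[:,2]<b)
        if k.sum()>8: print(n,"hanger",a,k.sum(),L[k].min(0).round(1),L[k].max(0).round(1))
    m=(P[:,0]>548)&(P[:,0]<574)&(P[:,1]>-380)&(P[:,1]<-60)&(P[:,2]>160)&(P[:,2]<185)&(rgb.min(1)>110)&(abs(P[:,1]-T[1])>25)
    q=P[m]
    if m.sum()>20: f=np.polyfit(q[:,1]+220,q[:,0],1);print(n,"rail",m.sum(),f.round(4),np.percentile(q[:,0],[2,98]).round(1),np.percentile(q[:,2],[50,98]).round(1))
    d=(P[:,0]>582)&(P[:,0]<635)&(abs(P[:,1]+125)<30)&(P[:,2]>170)&(P[:,2]<200)&(rgb.max(1)<90)
    q=P[d]
    if len(q)>10: print(n,"pointer",len(q),q[q[:,0]<605].mean(0).round(1),q[q[:,0]>612].mean(0).round(1))
    save("z_"+n,c["img"])
E
python3 m.py
```

```text
t: 12.65
eef_pos: [471.2, -289.9, 239.7]
tcp_rot: [-3.141, -0.001, 1.569]
ft_force: [0.2, 1.0, -1.6]
opening: 0.084
grip_force: 30.0
tcp [ 471.2 -289.9  239.7] [-3.14084833e+00 -8.50192126e-04  1.56878434e+00] 0.08375649521193214 [ 0.2  1.  -1.6]
wrist hanger -20 741 [-11.  -16.1 -20. ] [11.8 16.  -0. ]
wrist hanger 40 706 [-11.2 -13.2  40.1] [39.7  4.  60. ]
wrist hanger 60 64 [-15.3  -3.8  60. ] [39.7  4.3 74.3]
wrist hanger 102 134 [-26.1  -5.4 103.2] [ 39.8   5.9 117. ]
wrist rail 2480 [8.000000e-03 5.626358e+02] [558.2 568.3] [174.6 177. ]
wrist pointer 81 [nan nan nan] [ 619.2 -135.4  184.2]
scene hanger -20 149 [-15.1 -14.9 -19.7] [12.5 17.2 -0. ]
scene hanger 40 167 [-39.4 -15.4  40.1] [36.3  6.1 60. ]
scene hanger 60 189 [-43.3  -5.7  60. ] [39.1  6.6 75. ]
scene hanger 102 206 [-42.  -8. 102.] [ 40.    8.5 117.8]
scene rail 383 [-3.400000e-03  5.643191e+02] [559.  569.5] [173.9 177.6]
scene pointer 89 [ 592.  -127.3  183.2] [ 620.8 -127.8  184.3]
top hanger 40 20 [16.2 -5.1 54.3] [41.2  1.6 59.9]
top hanger 60 10 [22.4 -6.1 60.1] [43.6  1.8 74. ]
top hanger 102 20 [ 12.2  -8.5 103.2] [ 43.5   4.2 116.8]
top rail 221 [-8.000000e-04  5.630192e+02] [558.6 573.2] [174.1 182.7]
top pointer 45 [ 591.5 -123.8  184.1] [ 618.4 -124.6  184.5]m.py:15: RuntimeWarning: Mean of empty slice.
  if len(q)>10: print(n,"pointer",len(q),q[q[:,0]<605].mean(0).round(1),q[q[:,0]>612].mean(0).round(1))
  ret = um.true_divide(
```

View pics/z_wrist.png

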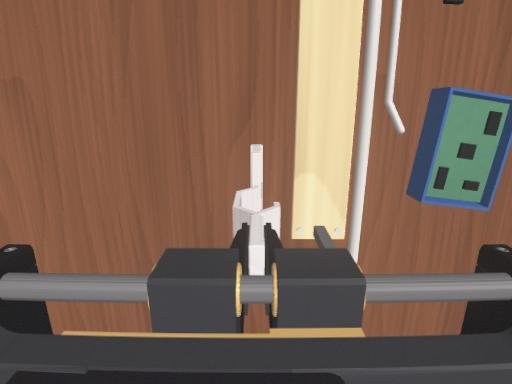

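The wrist view shows the hanger hanging straight in the grip at about (257,200). The rail is to its right at x≈365 px and the keeper's flared end is at (400,130). The rail axis is at x≈562.8 with its top at 175. Next I'll lower to hook-mouth height and bring it over the rail.

```bash
python3 -m inch '[[0,0,0,0,0,2,1],[0,0,0,0,0,1.55,1],[0,0,0,0,2,0,1],[0,0,0,0,2,0,1],[0,0,0,0,2,0,1],[0,0,0,0,1.5,0,1],[0,0,0,0,1,0,1],[0,0,0,0,0.65,0,1],[0,0,0,0,0,0,1],[0,0,0,0,0,0,1]]'; python3 m.py 2>/dev/null
```

```text
t: 14.05
eef_pos: [562.5, -289.8, 204.8]
tcp_rot: [-3.141, -0.0, 1.57]
ft_force: [0.6, 1.0, -2.2]
opening: 0.084
grip_force: 30.0
tcp [ 562.5 -289.8  204.8] [-3.14144644e+00 -1.29995238e-04  1.56962594e+00] 0.08371248167114759 [ 0.6  1.  -2.2]
wrist hanger -20 742 [-11.  -16.2 -19.8] [11.9 16.  -0. ]
wrist hanger 40 168 [ -5.9 -14.8  40. ] [11.7 -4.5 49.2]
wrist hanger 102 43 [ -2.   -5.4 103.4] [ 39.5  -5.2 110. ]
wrist rail 2496 [8.600000e-03 5.639652e+02] [559.3 568.8] [174.6 177.2]
scene hanger -20 132 [-15.2 -14.6 -19.5] [10.  16.6 -0.1]
scene hanger 40 104 [-41.6 -16.7  40. ] [35.1  5.9 59.9]
scene hanger 60 170 [-42.6  -6.   60. ] [38.1  6.  74.9]
scene hanger 102 193 [-42.8  -5.3 102.1] [ 38.3   8.5 117.8]
scene rail 384 [-2.000000e-03  5.643747e+02] [558.9 569.6] [173.8 177.9]
scene pointer 92 [ 591.4 -127.7  183.4] [ 620.7 -127.5  184.2]
top hanger 60 11 [25.  -5.5 60.1] [39.3  0.6 74.1]
top hanger 102 24 [  5.   -7.7 102.2] [ 38.7   2.1 117.4]
top rail 216 [-3.900000e-03  5.633261e+02] [558.5 573.3] [174.2 182.6]
top pointer 44 [ 591.2 -123.5  185.7] [ 618.1 -124.4  184.6]
```

```bash
python3 -m inch '[[0,0,0,0,0.1,1.2,1],[0,0,0,0,0,1.2,1],[0,0,0,0,0,0.8,1],[0,0,0,0,0,0.3,1],[0,0,0,0,0,0,1],[0,0,0,0,0,0,1]]'
```

```text
t: 14.95
eef_pos: [564.0, -289.9, 170.1]
tcp_rot: [3.141, 0.0, 1.57]
ft_force: [0.0, -0.5, -1.2]
opening: 0.085
grip_force: 30.0
```

```bash
python3 -m inch '[[0,0,0,0,0,0.15,1],[0,0,0,0,0,0,1],[0,0,0,0,0,0,1]]'; python3 -m inch '[[0,0,0,0,0,0.1,1],[0,0,0,0,0,0,1],[0,0,0,0,0,0,1]]'
```

```text
t: 15.32
eef_pos: [563.9, -289.8, 168.4]
tcp_rot: [3.141, -0.0, 1.57]
ft_force: [0.1, 0.1, -1.3]
opening: 0.083
grip_force: 30.0
t: 15.7
eef_pos: [563.8, -289.9, 167.6]
tcp_rot: [3.142, 0.0, 1.57]
ft_force: [-2.1, 0.7, 4.4]
opening: 0.079
grip_force: 30.0
```

The hook is seated, with contact at z=167.6. I'll ease up about 1 mm and slide toward the pointer, stopping short to measure.

```bash
python3 -m inch '[[0,0,0,0,0,-0.08,1],[0,0,0,0.7,0,0,1],[0,0,0,1.4,0,0,1],[0,0,0,1.4,0,0,1],[0,0,0,1.4,0,0,1],[0,0,0,1.4,0,0,1],[0,0,0,1.4,0,0,1],[0,0,0,1.4,0,0,1],[0,0,0,1.4,0,0,1],[0,0,0,1.4,0,0,1],[0,0,0,1.4,0,0,1],[0,0,0,1,0,0,1],[0,0,0,0,0,0,1],[0,0,0,0,0,0,1]]'
python3 m.py 2>/dev/null; python3 - <<'E'
import cv2,numpy as np
a=cv2.imread("pics/z_wrist.png");b=cv2.imread("pics/z_scene.png")
cv2.imwrite("pics/s1.png",np.hstack([cv2.resize(a[100:300,130:380],(500,400)),cv2.resize(b[165:290,150:240],(288,400),interpolation=2)]))
E
```

```text
t: 17.45
eef_pos: [564.1, -147.0, 168.1]
tcp_rot: [3.141, 0.0, 1.57]
ft_force: [-0.8, -0.4, -1.2]
opening: 0.083
grip_force: 30.0
tcp [ 564.1 -147.   168.1] [3.14139382e+00 9.52050503e-05 1.56969856e+00] 0.08337461541362944 [-0.8 -0.4 -1.2]
wrist hanger -20 2556 [-59.9 -16.2 -19.5] [60.  16.4 -0. ]
wrist hanger 40 112 [ -4.6 -13.3  40.1] [11.9 -6.1 47.8]
wrist rail 2001 [8.000000e-03 5.636323e+02] [559.8 569.4] [174.5 176.3]
wrist pointer 1351 [ 591.6 -124.   185.3] [ 619.4 -124.   185.2]
scene hanger -20 260 [-59.3 -16.2 -19.9] [59.9 21.9 -0.1]
scene hanger 40 134 [-43.6 -15.3  40.1] [37.7  4.4 60. ]
scene hanger 60 123 [-43.2  -6.   60.1] [38.7  3.7 75. ]
scene hanger 102 142 [-44.2  -5.1 102.2] [ 36.9   6.8 117.9]
scene rail 439 [5.000000e-04 5.646819e+02] [559.2 569.1] [173.1 177.3]
scene pointer 91 [ 591.8 -127.7  183.5] [ 620.3 -127.4  184.1]
top hanger -20 19 [ 47.1  -5.4 -17.9] [59.8 14.5 -2.2]
top rail 148 [8.700000e-03 5.618229e+02] [556.7 568.5] [173.2 178.5]
```

View pics/s1.png

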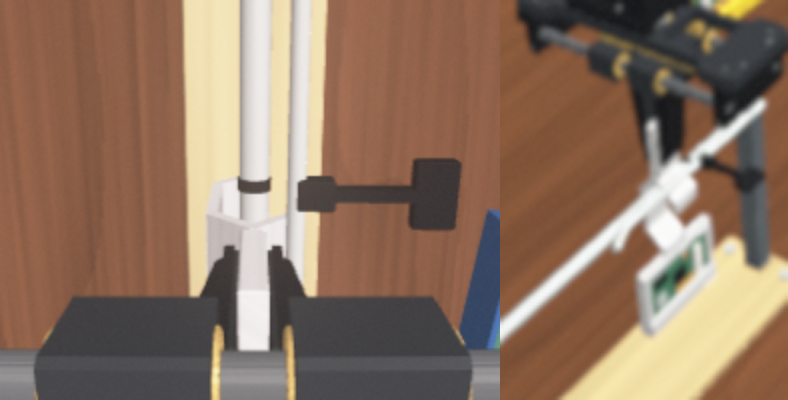

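The wrist view shows the hook on the rail under the keeper bar. The ring is at (255,185) and the pointer is just ahead at (380,195). The wrist camera, whose hanger offset is near zero, puts the pointer at y=-124.0. The scene camera, once its -3 mm bias is removed, gives -124.5. I'll move on 2.27 cm and seat it.

```bash
python3 -m inch '[[0,0,0,1,0,0,1],[0,0,0,0.8,0,0,1],[0,0,0,0.47,0,0,1],[0,0,0,0,0,0,1],[0,0,0,0,0,0.06,1],[0,0,0,0,0,0,1],[0,0,0,0,0,0,1]]'; python3 m.py 2>/dev/null | grep -E "wrist|scene (p|hanger 60)"
```

```text
t: 18.48
eef_pos: [564.2, -124.2, 167.6]
tcp_rot: [3.141, -0.0, 1.57]
ft_force: [0.7, 0.3, -2.0]
opening: 0.085
grip_force: 30.0
wrist hanger -20 2679 [-60.  -16.1 -19.9] [60. 21. -0.]
wrist hanger 40 115 [ -4.6 -13.3  40. ] [11.8 -6.1 49. ]
wrist rail 1389 [7.60000e-03 5.63675e+02] [559.3 569.5] [174.5 176.3]
wrist pointer 1270 [ 591.9 -123.7  185. ] [ 619.3 -124.   185.2]
scene hanger 60 106 [-41.7  -6.8  60.3] [39.2  3.8 75. ]
scene pointer 86 [ 592.9 -127.2  183.4] [ 620.4 -127.3  184.1]
```

```bash
python3 -m inch '[[0,0,0,0,0,0.06,1],[0,0,0,0,0,0,1],[0,0,0,0,0,0,1]]'; python3 -m inch '[[0,0,0,0,0,0,0.9],[0,0,0,0,0,0,0.8],[0,0,0,0,0,0,0.7],[0,0,0,0,0,0,0.6],[0,0,0,0,0,0,0.3],[0,0,0,0,0,0,0],[0,0,0,0,0,0,0],[0,0,0,0,0,0,0],[0,0,0,0,0,-3,0],[0,0,0,0,0,-4,0],[0,0,0,0,0,-4,0],[0,0,0,0,0,0,0],[0,0,0,0,0,0,0],[0,0,0,0,0,0,0],[0,0,0,0,0,0,0],[0,0,0,0,0,0,0],[0,0,0,0,0,0,0],[0,0,0,0,0,0,0]]'
python3 - <<'E'
from h import *
T=np.array([564.2,-124.2,167.6])
for n in ["wrist","scene","wrist"]:
    c=env.read_camera(n);P,u,v=cloud(c,np.ones((384,512),bool));rgb=c["img"][v,u].astype(int)
    L=P-T
    h=(abs(L[:,0])<30)&(abs(L[:,1])<55)&(rgb.min(1)>90)
    for a,b in ((22,60),(-75,-45),(-120,-102)):
        k=h&(L[:,2]>a)&(L[:,2]<b)
        if k.sum()>8: print(n,a,k.sum(),L[k].min(0).round(1),L[k].max(0).round(1),cv2.minAreaRect(L[k][:,:2].astype(np.float32)))
    save("f_"+n,c["img"])
a=cv2.imread("pics/f_wrist.png");b=cv2.imread("pics/f_scene.png")
cv2.imwrite("pics/s2.png",np.hstack([cv2.resize(a[100:300,130:380],(500,400)),cv2.resize(b[165:290,150:240],(288,400),interpolation=2)]))
E
```

```text
t: 19.0
eef_pos: [564.4, -124.2, 167.2]
tcp_rot: [3.141, 0.0, 1.57]
ft_force: [1.6, 0.0, 2.4]
opening: 0.081
grip_force: 30.0
t: 21.25
eef_pos: [564.0, -124.1, 276.9]
tcp_rot: [3.142, -0.0, 1.57]
ft_force: [0.3, -0.4, -0.1]
opening: 0.502
grip_force: 0.0
wrist 22 169 [ -4.  -12.4  22.2] [ 4.2 11.7 60. ] ((-0.14506840705871582, -0.3318014144897461), (24.014535903930664, 8.216758728027344), 88.62225341796875)
scene 22 133 [ -6.8 -16.4  22.2] [ 5.1 11.2 59.9] ((-1.2424616813659668, -2.6741085052490234), (11.888354301452637, 27.708951950073242), 2.3567116260528564)
scene -75 213 [ -9.6 -44.4 -74.9] [  5.2  39.2 -45. ] ((-2.220956802368164, -2.5744285583496094), (83.6256332397461, 14.67767333984375), 89.14686584472656)
scene -120 156 [  -5.1  -44.2 -119.8] [   7.9   39.7 -102.2] ((4.035373687744141, -2.354969024658203), (83.4615249633789, 12.270466804504395), 85.53514862060547)
wrist 22 154 [ -4.  -12.3  22.2] [ 4.2 11.9 60. ] ((-0.25420141220092773, -0.1401519775390625), (24.224504470825195, 8.223670959472656), 87.96048736572266)
```

View pics/s2.png

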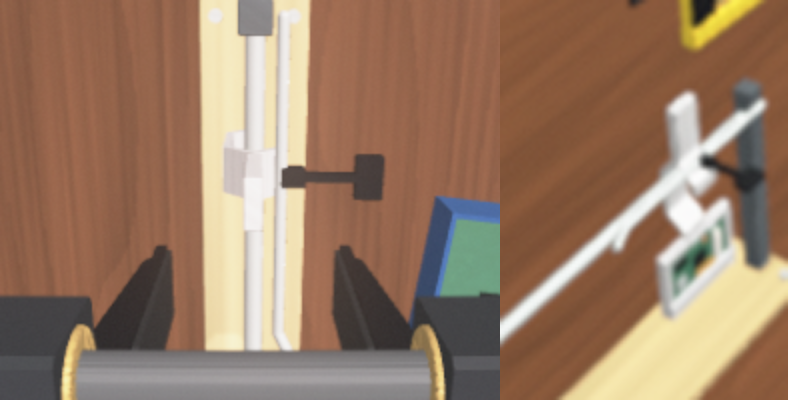

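The final view shows the hanger hanging free and straight on the rail at about (250,165), in line with the pointer at (300,177). The tab has not moved, with offset under 0.5 mm, and the gripper is clear. I'll let it settle, then hand in.

```bash
python3 -m inch '[[0,0,0,0,0,0,0],[0,0,0,0,0,0,0],[0,0,0,0,0,0,0],[0,0,0,0,0,0,0],[0,0,0,0,0,0,0],[0,0,0,0,0,0,0],[0,0,0,0,0,0,0],[0,0,0,0,0,0,0],[0,0,0,0,0,0,0],[0,0,0,0,0,0,0],[0,0,0,0,0,0,0],[0,0,0,0,0,0,0],[0,0,0,0,0,0,0],[0,0,0,0,0,0,0],[0,0,0,0,0,0,0],[0,0,0,0,0,0,0]]'; python3 -c "
from h import *
print(env.job_done())"
```

```text
t: 23.4
eef_pos: [564.1, -124.1, 276.9]
tcp_rot: [3.142, -0.0, 1.57]
ft_force: [-0.6, -0.4, -0.6]
opening: 0.502
grip_force: 0.0
the job is handed in; nothing more can be done
None
```

I handed the job in at 23.4 s: the hanger hangs freely on the rail, under the keeper bar, and measured within about 1 mm of the pointer; the hand-in returned no verdict.

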